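# Pack seven battery cells into a round assembly ring

## Task

Slide the three loose battery cells across the desk through the mouth of the round ring, so that all seven cells stand upright and tightly packed in it like a honeycomb, one in the middle and six around it, and none sticks out past the ring's outer edge. Do not lift or tip over any cell, and leave the multimeter, screwdriver and solder spool where they are.

Things in the scene. Friction and masses are not known exactly. Their poses are not given: they have to be found in the camera images.
- ring: black horseshoe-shaped ring fixed to the desk, no floor (cells stand on the desk): bore radius 72 mm, outer radius 78 mm, 35 mm high; three screw lugs 10 mm high reach 97 mm from the centre at back and sides. Origin: bore centre at desk level, z up; the mouth looks along -x. Packed cells stand at the origin and 46 to 49 mm from it at 30, 90, 150, 210, 270, 330 degrees from +x
- ring_mouth (a point): middle of the ring's only opening, at desk level, 50 mm from the ring's centre along the ring's -x (roughly towards the robot). The mouth is about 103 mm wide, between rounded wall ends at about x = -50, y = +-56 mm in the ring's frame; axes as the ring's
- packed_1_mid (a point): one of the four cells that already stand against the inside of the ring wall, about 48 mm from the ring's centre in direction 270 (its -y side) degrees from the ring's +x; upright cylindrical battery cell, 46 mm diameter, 70 mm high, flat bottom, grey sleeve, metal top; about 0.25 kg, free to slide. Point: its centre, 35 mm above its underside; z is its axis
- packed_2_mid (a point): one of the four cells that already stand against the inside of the ring wall, about 48 mm from the ring's centre in direction 330 degrees from the ring's +x; upright cylindrical battery cell, 46 mm diameter, 70 mm high, flat bottom, grey sleeve, metal top; about 0.25 kg, free to slide. Point: its centre, 35 mm above its underside; z is its axis
- packed_3_mid (a point): one of the four cells that already stand against the inside of the ring wall, about 48 mm from the ring's centre in direction 30 degrees from the ring's +x; upright cylindrical battery cell, 46 mm diameter, 70 mm high, flat bottom, grey sleeve, metal top; about 0.25 kg, free to slide. Point: its centre, 35 mm above its underside; z is its axis
- packed_4_mid (a point): one of the four cells that already stand against the inside of the ring wall, about 48 mm from the ring's centre in direction 90 (its +y side) degrees from the ring's +x; upright cylindrical battery cell, 46 mm diameter, 70 mm high, flat bottom, grey sleeve, metal top; about 0.25 kg, free to slide. Point: its centre, 35 mm above its underside; z is its axis
- loose_1_mid (a point): one of the three cells that stand on the desk outside the ring, in front of its mouth, side by side in any order; upright cylindrical battery cell, 46 mm diameter, 70 mm high, flat bottom, grey sleeve, metal top; about 0.25 kg, free to slide. Point: its centre, 35 mm above its underside; z is its axis
- loose_2_mid (a point): one of the three cells that stand on the desk outside the ring, in front of its mouth, side by side in any order; upright cylindrical battery cell, 46 mm diameter, 70 mm high, flat bottom, grey sleeve, metal top; about 0.25 kg, free to slide. Point: its centre, 35 mm above its underside; z is its axis
- loose_3_mid (a point): one of the three cells that stand on the desk outside the ring, in front of its mouth, side by side in any order; upright cylindrical battery cell, 46 mm diameter, 70 mm high, flat bottom, grey sleeve, metal top; about 0.25 kg, free to slide. Point: its centre, 35 mm above its underside; z is its axis
- multimeter: bystander: orange multimeter, 132x68x39 mm, lying on the desk left of the work; origin at the centre of its underside
- driver_red: bystander: red screwdriver, 153 mm long, lying on the desk right of the work; origin at the centre of its underside
- solder_spool: bystander: solder spool, 52 mm diameter, 34 mm high, standing on the desk to the left of the ring; origin at the centre of its underside
Things that resemble listed ones, but are neither listed nor needed, are in the scene too. What is shaped like the part that bears loose_3_mid but red is not meant.

How it is judged:
By the outcome, as a careful person would: the job done as asked, in the order asked, and still so for the second after the job is handed in, with the robot touching nothing.
It also fails if it takes over 72 s, if anything falls off the work surface, if the arm or the gripper's body presses on something with over 40 N, if the wrist force passes 120 N, or if a joint passes its speed limit or range.

## Robot

A 6-joint arm with a two-finger parallel gripper is mounted at the origin on a cart in front of the work surface, level with it; the furniture and walls round the work are solid. World frame = base frame: x ahead of the robot, y to its left, z up, the work surface at z = 0. Lengths are in m, angles in rad, forces in N, time in s.
With the tool pointing down it reaches from about 0.375 to 0.975 m from the base axis. Payload 3.8 kg.
Tool frame: the origin (TCP) lies on the centre line of the jaws, within the pads' length; the fingertips stand 22 mm ahead of it and the grasp point (between the pads) lies 3 mm ahead of it; z points along the fingers, x is the direction in which the jaws open and shut, and the axes are right-handed (so a half turn about z gives the same grasp; the last joint's range is limited). The gripper opens to 85 mm and grips with 20 to 120 N. Pads are 22 mm wide; open, the fingers measure 114 mm over their backs; the gripper's body (76 mm by 85 mm) begins 54 mm behind the grasp point. The pads swing forward as they close: fully open they stand 13 mm farther back than shut.
Start: joints at [-0.037, 0.264, 1.604, -0, 1.274, -0.037], TCP at [0.675, -0, 0.225] pointing down, gripper open.
Joint ranges: [-2.63, 2.63], [-0.94, 2.18], [0.31, 2.57], [-1.31, 4.45], [0, 2.66], [-2.55, 2.55]. Speed limits (rad/s): [2.57, 2.57, 3.14, 3.14, 3.14, 3.14].

## Interface

Orientations are given as a rotation vector (axis times angle).
In Python, from workcell import bot, viewer gives the robot as it stands.
- The arm moves only by the tool move_arm, never from a script. Its argument "series" is text: rows parted by semicolons, each of 7 numbers parted by spaces: the turn, a rotation vector about the tool's x, y, z scaled (see below), then the shift along the tool's x, y, z scaled (see below), then the opening, from -1 (shut) to 1 (fully open). A call has exactly 8 rows; each row is the pose to reach, as a shift and turn from the pose commanded when the call began, along the tool's axes at that moment; what a row does not reach only later rows make up. The controller multiplies each number of a shift by 100 mm and each number of a turn by 120 degrees. A row lasts 1/10 s, in which the tool goes at most 50 mm and 8.59 degrees, less where a joint would pass 70% of its speed; a pose out of reach is approached as far as the arm can. A call with a number of a shift or a turn outside -1 to 1 is refused whole. A call with a gripper value outside its range is refused whole. The fingers move at their own pace and stop on an object; "squeeze" is the grip in N (left out, the last holds). Time passes only in rows, so rows that repeat a pose let the fingers close, or fill a call up. It gives the time, the measured TCP pose, the force and the opening at its end, in the units of the state.
- bot.read_state(): the state, without advancing time (a new reading comes with each control period).
- viewer.read_camera(name): name is "scene" or "side" or "wrist"; returns a dict with "pixels" (420x560x3 uint8, red, green, blue), "K" (3x3 intrinsics, pixels), "world_to_cam" (4x4, takes a point from world to camera coordinates); the wrist camera has in their place "mount" (4x4, takes a point from camera to tool coordinates, whose origin is the TCP and whose axes are the tool frame's). Camera axes: x right, y up, looking along -z (the intrinsics and any distortion apply to the point x, -y, -z); pixel columns grow to the right and rows downward; lengths in m; the calibration is good to about 2 mm. The wrist camera is an equidistant fisheye: a pixel r from the principal point sees the ray r / f radians off the axis. A picture is of the moment at which its call begins: read the wrist's pose just before it. There is no depth.
- bot.finish_job(): hands the job in, once; it reports no verdict.
The state is a dict: "time": time; "q": joint angles; "joint_vel": joint speeds; "joint_torque": joint torques, N m; "tool_pos": TCP position; "tcp_rot": TCP orientation; "wrist_force": force on the tool from outside, world axes, zero at the start; "torque": the same for the moment, N m; "width": opening from 0.0 (shut) to 1.0 (fully open).
Only numpy, scipy, OpenCV 4.12 (cv2) and the standard library are available. Lean on these libraries where they do the work, as an engineer would, in place of code of your own. Each camera call takes 0.05 s, during which the arm holds its last target.

## Working session

There is one attempt and no reset: what is moved stays moved. The work goes in short steps, Python scripts to look and compute and a tool call to move; the robot and the scene stay as the last step left them, time stands still between calls to the robot, and variables do not carry over. Pictures are saved under pics/ and viewed, and the job is handed in when it is done.

Besides the shell and the picture viewer there is one more tool, called after "Call:" in YAML: its name, and indented under it one key for each argument. move_arm: Moves the arm, as the interface text tells. Its arguments: {"type":"object","properties":{"series":{"type":"string"},"squeeze":{"type":"number"}},"required":["series"]}

```bash
mkdir -p pics; ls
cat > h.py <<'E'
import numpy as np, cv2
from workcell import bot, viewer
def snap(name,fn):
    c=viewer.read_camera(name); cv2.imwrite('pics/'+fn,c['pixels'][:,:,::-1]); return c
def proj(c,P):
    P=np.atleast_2d(P); W=np.array(c['world_to_cam']); p=P@W[:3,:3].T+W[:3,3]
    q=np.c_[p[:,0],-p[:,1],-p[:,2]]; u=q@np.array(c['K']).T; return u[:,:2]/u[:,2:]
def unproj(c,uv,z):
    uv=np.atleast_2d(uv).astype(float); K=np.array(c['K']); W=np.array(c['world_to_cam'])
    d=np.c_[uv,np.ones(len(uv))]@np.linalg.inv(K).T; d[:,1:]*=-1
    R=W[:3,:3]; o=-R.T@W[:3,3]; d=d@R
    return o+d*((z-o[2])/d[:,2])[:,None]
E
python3 - <<'E'
from h import *
s=bot.read_state(); print(s)
for n in ['scene','side','wrist']:
    c=snap(n,n+'1.png'); print(n,{k:(v if k!='pixels' else 0) for k,v in c.items()})
E
```

```text
pics
{'time': 0.0, 'q': array([-3.69430210e-02,  2.64774588e-01,  1.60540064e+00, -2.19800333e-06,
        1.27371827e+00, -3.69362431e-02]), 'joint_vel': array([ 0.00015817,  0.00043331,  0.00033392,  0.00132493,  0.00118576,
       -0.00019308]), 'joint_torque': array([ 6.10465631e-04, -5.15121067e+01, -3.67308676e+01, -4.07824507e-05,
        1.31324201e-02,  1.46811578e-05]), 'tool_pos': array([ 6.74233106e-01, -3.28951253e-06,  2.23233238e-01]), 'tcp_rot': array([-3.14150770e+00,  9.63187991e-06,  3.61170462e-03]), 'wrist_force': array([ 0.43525424, -0.83631213,  0.40494623]), 'torque': array([-0.03994152, -0.04116564, -0.00078817]), 'width': 1.0022223031661797}
scene {'pixels': 0, 'K': array([[420.01882939,   0.        , 277.66790087],
       [  0.        , 420.01882939, 207.22774932],
       [  0.        ,   0.        ,   1.        ]]), 'world_to_cam': array([[ 0.70362022, -0.71045924,  0.01289368, -0.39247042],
       [ 0.48601296,  0.49441326,  0.72065729, -0.30369657],
       [-0.51837244, -0.50080255,  0.69317157, -0.95543446],
       [ 0.        ,  0.        ,  0.        
[... 385 characters left out ...]
     [-1.96474016e-01, -7.84050903e-01,  5.88780216e-01,
        -1.10296616e+00],
       [ 0.00000000e+00,  0.00000000e+00,  0.00000000e+00,
         1.00000000e+00]])}
wrist {'pixels': 0, 'K': array([[325.1922621 ,   0.        , 282.70861556],
       [  0.        , 325.1922621 , 205.26824808],
       [  0.        ,   0.        ,   1.        ]]), 'mount': array([[ 9.99999215e-01,  1.25199537e-03,  4.19253186e-05,
        -7.53790572e-05],
       [ 1.20717193e-03, -9.54177045e-01, -2.99240221e-01,
        -7.83173244e-02],
       [-3.34643194e-04,  2.99240037e-01, -9.54177808e-01,
        -1.48886624e-01],
       [ 0.00000000e+00,  0.00000000e+00,  0.00000000e+00,
         1.00000000e+00]])}
```

View pics/scene1.png

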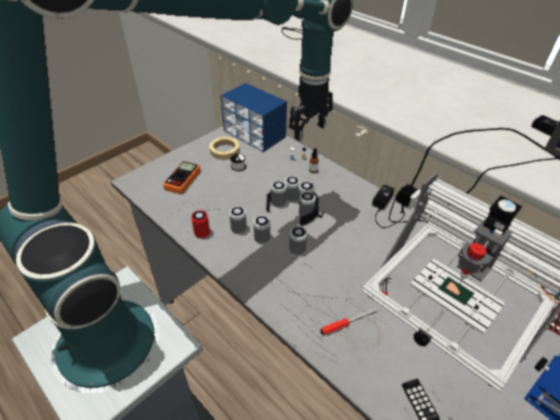

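View pics/side1.png

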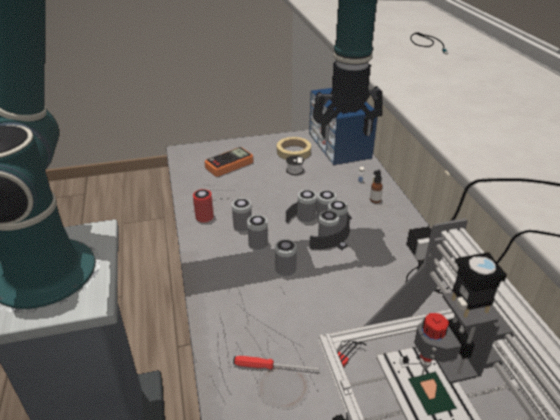

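View pics/wrist1.png

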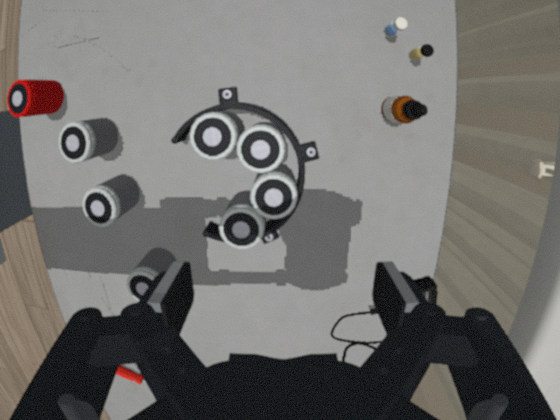

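```bash
cat >> h.py <<'E'
from scipy.spatial.transform import Rotation as Rn
def wproj(c,P,s):
    M=np.array(c['mount']); R=Rn.from_rotvec(s['tcp_rot']).as_matrix()
    t=(np.asarray(P)-s['tool_pos'])@R            # tool coords
    p=(t-M[:3,3])@M[:3,:3]
    q=np.stack([p[...,0],-p[...,1],-p[...,2]],-1)
    rho=np.hypot(q[...,0],q[...,1]); th=np.arctan2(rho,q[...,2]); K=np.array(c['K'])
    k=th/np.maximum(rho,1e-9)
    return np.stack([K[0,0]*k*q[...,0]+K[0,2],K[1,1]*k*q[...,1]+K[1,2]],-1)
def ortho(c,s,x0,x1,y0,y1,z,fn,ppm=1500,cam='wrist'):
    # image: right=+x, up=+y
    w=int((x1-x0)*ppm);h=int((y1-y0)*ppm)
    X,Y=np.meshgrid(x0+np.arange(w)/ppm,y1-np.arange(h)/ppm)
    P=np.stack([X,Y,np.full_like(X,z)],-1)
    uv=wproj(c,P,s) if cam=='wrist' else proj(c,P.reshape(-1,3)).reshape(h,w,2)
    im=cv2.remap(c['pixels'][:,:,::-1].copy(),uv[...,0].astype(np.float32),uv[...,1].astype(np.float32),cv2.INTER_CUBIC)
    for i in np.arange(np.ceil(x0*20)/20,x1,.05):
        u=int((i-x0)*ppm); cv2.putText(im,'%.2f'%i,(u,10),0,.35,(0,255,255)); im[::4,u]=(0,255,255)
    for i in np.arange(np.ceil(y0*20)/20,y1,.05):
        v=int((y1-i)*ppm); cv2.putText(im,'%.2f'%i,(0,v),0,.35,(0,255,255)); im[v,::4]=(0,255,255)
    cv2.imwrite('pics/'+fn,im); return im
E
python3 - <<'E'
from h import *
s=bot.read_state(); c=viewer.read_camera('wrist')
ortho(c,s,.38,.88,-.10,.28,.07,'o1.png')
ortho(c,s,.38,.88,-.10,.28,.0,'o1b.png')
c=viewer.read_camera('side')
ortho(c,s,.38,.88,-.10,.28,.07,'o1s.png',cam='side')
E
```

```text
Traceback (most recent call last):
  File "h.py", line 32, in ortho
    v=int((y1-i)*ppm); cv2.putText(im,'%.2f'%i,(0,v),0,.35,(0,255,255)); im[v,::4]=(0,255,255)
                                                                         ~~^^^^^^^
IndexError: index 570 is out of bounds for axis 0 with size 570
```

```bash
sed -i 's/v=int((y1-i)\*ppm)/v=min(h-1,int((y1-i)*ppm))/' h.py
python3 - <<'E'
from h import *
s=bot.read_state(); c=viewer.read_camera('wrist')
ortho(c,s,.38,.88,-.11,.28,.07,'o1.png')
ortho(c,s,.38,.88,-.11,.28,.0,'o1b.png')
c=viewer.read_camera('side')
ortho(c,s,.38,.88,-.11,.28,.07,'o1s.png',cam='side')
E
```

```text
(no output)
```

View pics/o1.png

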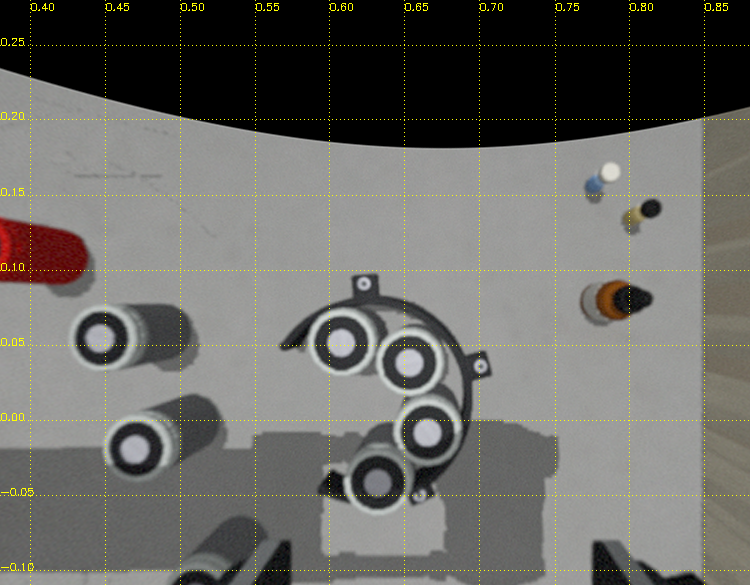

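View pics/o1s.png

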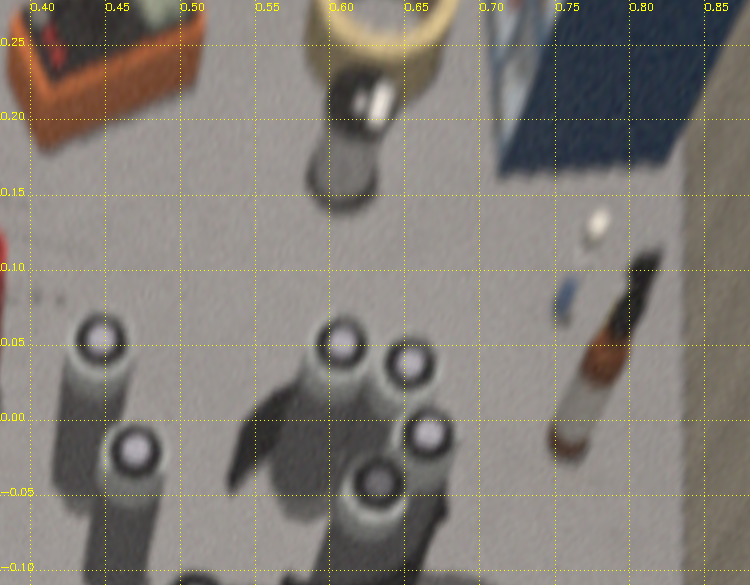

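View pics/o1b.png

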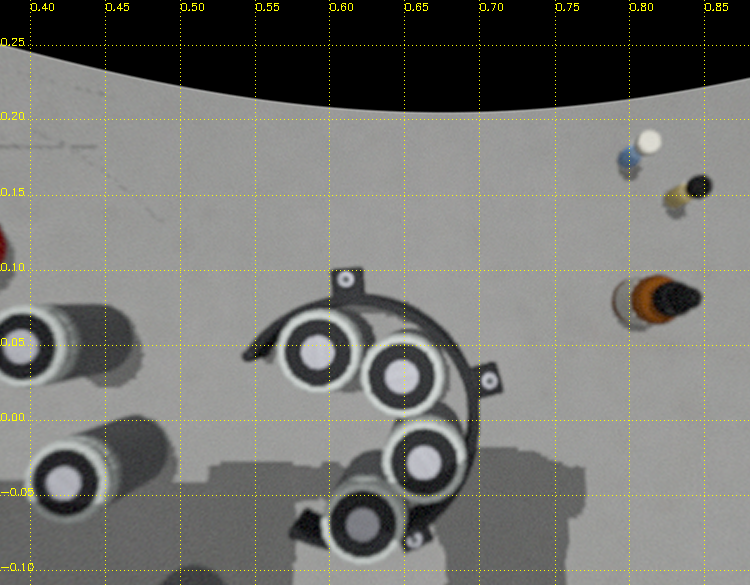

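Run:
```python
from h import *
s=bot.read_state()
c=viewer.read_camera('side')
ortho(c,s,.30,.72,-.20,.20,.07,'o2s.png',cam='side',ppm=1450)
c=viewer.read_camera('scene')
ortho(c,s,.30,.72,-.20,.20,.07,'o2c.png',cam='scene',ppm=1450)
```

```text
(no output)
```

View pics/o2s.png

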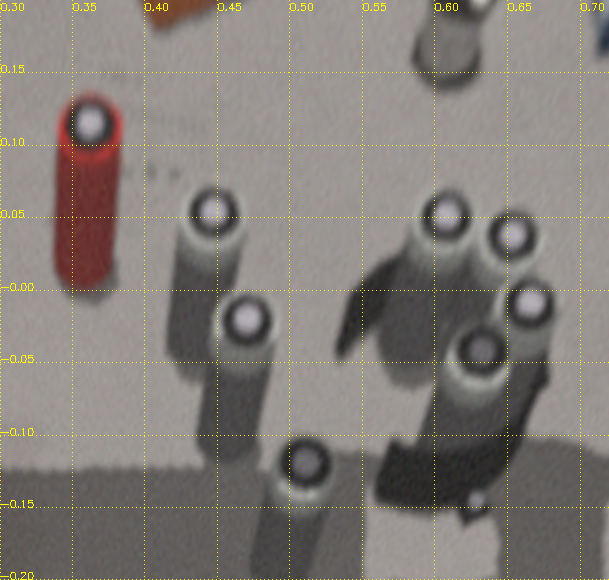

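View pics/o2c.png

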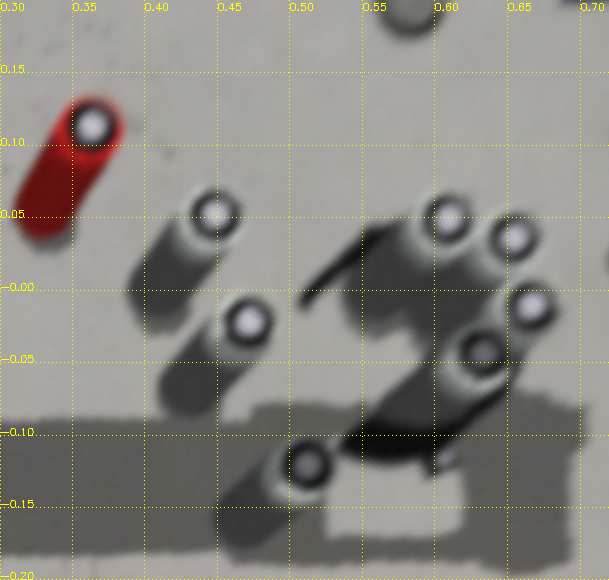

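```bash
cat >> h.py <<'E'
def discs(c,s,cam,guess,z=.07,half=.03,ppm=4000):
    out=[]
    n=int(2*half*ppm)
    for g in guess:
        X,Y=np.meshgrid(g[0]-half+np.arange(n)/ppm,g[1]+half-np.arange(n)/ppm)
        P=np.stack([X,Y,np.full_like(X,z)],-1)
        uv=wproj(c,P,s) if cam=='wrist' else proj(c,P.reshape(-1,3)).reshape(n,n,2)
        im=cv2.remap(cv2.cvtColor(c['pixels'],cv2.COLOR_RGB2GRAY),uv[...,0].astype(np.float32),uv[...,1].astype(np.float32),cv2.INTER_CUBIC)
        im=cv2.GaussianBlur(im,(0,0),6)
        r=np.hypot(X-g[0],Y-g[1]); best=None
        # dark annulus around: threshold dark, find hole
        t,_=cv2.threshold(im[r<.016].reshape(-1,1),0,255,cv2.THRESH_OTSU)
        b=(im>t).astype(np.uint8)
        k,lab,st,ce=cv2.connectedComponentsWithStats(b)
        cand=[(np.hypot(X[int(q[1]),int(q[0])]-g[0],Y[int(q[1]),int(q[0])]-g[1]),i) for i,q in enumerate(ce) if i>0 and 1.0e-4<st[i][4]/ppm**2<6e-4]
        if not cand: out.append((np.nan,np.nan,0)); continue
        i=min(cand)[1]; out.append((g[0]-half+ce[i][0]/ppm,g[1]+half-ce[i][1]/ppm,np.sqrt(st[i][4]/np.pi)/ppm))
    return np.array(out)
def ringfit(p):
    from scipy.optimize import least_squares
    a=np.radians([270,330,30,90])
    f=lambda v:(np.c_[v[0]+v[3]*np.cos(a+v[2]),v[1]+v[3]*np.sin(a+v[2])]-p).ravel()
    return least_squares(f,[.62,.005,.25,.048])
E
python3 - <<'E'
from h import *
s=bot.read_state()
G=[(.632,-.041),(.666,-.008),(.653,.040),(.608,.052),(.447,.055),(.471,-.019),(.511,-.119)]
np.set_printoptions(precision=4,suppress=True)
for n in ['wrist','side','scene']:
    c=viewer.read_camera(n); d=discs(c,s,n,G); print(n);print(d.T)
    p=d[:4,:2]
    if not np.isnan(p).any():
        r=ringfit(p); print(r.x,np.degrees(r.x[2]),r.fun)
E
```

```text
wrist
[[ 0.6315  0.6647  0.6527  0.6071  0.4464  0.4696  0.5087]
 [-0.0419 -0.0082  0.0384  0.0516  0.0546 -0.0193 -0.1175]
 [ 0.0091  0.0093  0.0091  0.0092  0.0094  0.0095  0.0086]]
[0.6189 0.0048 0.2546 0.048 ] 14.58995660438696 [-0.0005  0.0002  0.0004  0.0002  0.0004  0.     -0.0003 -0.0004]
side
[[ 0.6324  0.666   0.6535  0.6079  0.4473  0.4705  0.5107]
 [-0.0419 -0.0078  0.0387  0.0521  0.0546 -0.0193 -0.1187]
 [ 0.0086  0.0092  0.0088  0.0088  0.0088  0.009   0.0088]]
[0.6198 0.005  0.2561 0.0482] 14.672216304390947 [-0.0004  0.0003  0.0003  0.      0.0005  0.0002 -0.0004 -0.0005]
scene
[[ 0.6334  0.6671  0.6549  0.6097  0.4487  0.4719  0.5119]
 [-0.0439 -0.0099  0.0367  0.05    0.0526 -0.0214 -0.1205]
 [ 0.0083  0.0088  0.0085  0.0088  0.0087  0.0088  0.0083]]
[0.6211 0.0031 0.2504 0.0481] 14.347701088244143 [-0.0004  0.0004  0.0003  0.      0.0006  0.     -0.0005 -0.0004]
```

Add to h.py:
```python
import json,os
O=np.array([.6196,.0047]); YAW=np.radians(14.6)
EX=np.array([np.cos(YAW),np.sin(YAW)]); EY=np.array([-EX[1],EX[0]])
def r2w(r): return O+r[0]*EX+r[1]*EY
def w2r(w): d=np.asarray(w)[:2]-O; return np.array([d@EX,d@EY])
START=(np.array([.675,0,.225]),Rn.from_rotvec([np.pi,0,0]))
def cmd():   # commanded pose by replay of last rows: list of 6-number rows
    p,R=START
    for m in (json.load(open('log.json')) if os.path.exists('log.json') else []):
        p=p+R.apply(np.array(m[3:6])*.1); R=R*Rn.from_rotvec(np.array(m[:3])*np.radians(120))
    return p,R
def log(*m):
    L=json.load(open('log.json')) if os.path.exists('log.json') else []
    L.append(list(m)); json.dump(L,open('log.json','w'))
def go(rx,ry,z,head=0.):
    """tool target in ring frame; head = push heading deg rel. to ring +x"""
    p,R=cmd(); w=r2w((rx,ry)); a=YAW+np.radians(head)
    ey=-np.array([np.cos(a),np.sin(a),0]); ez=np.array([0,0,-1.]); ex=np.cross(ey,ez)
    T=Rn.from_matrix(np.c_[ex,ey,ez]); 
    print('turn',np.round((R.inv()*T).as_rotvec()/np.radians(120),4),'shift',np.round(R.inv().apply(np.r_[w,z]-p)/.1,4))
def st():
    s=bot.read_state(); p,R=cmd(); r=w2r(s['tool_pos'])
    print('t',round(s['time'],2),'ring xy',np.round(r,4),'z',round(s['tool_pos'][2],4),'cmd ring',np.round(w2r(p),4),np.round(p,4),'F',np.round(s['wrist_force'],1),'w',round(s['width'],3)); return s
```

```text
(no output)
```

Call:
move_arm:
  series: "0 0 .07 -.3 .1 .2 -.5;0 0 .14 -.6 .2 .4 -.5;0 0 .21 -.8 .3 .5 -.5;0 0 .28 -.9 .3 .6 -.5;0 0 .35 -1 .3 .7 -.5;0 0 .42 -1 .3 .8 -.5;0 0 .49 -1 .3 .8 -.5;0 0 .5 -1 .3 .8 -.5"

```text
time: 1.35
tool_pos: [0.5747, -0.03, 0.1443]
tcp_rot: [2.719, -1.573, -0.001]
wrist_force: [0.4, -0.1, 1.0]
width: 0.249
```

```bash
python3 -c "
from h import *
log(0,0,.5,-1,.3,.8); st(); go(-.2,.0143,.12)"
```

```text
t 1.35 ring xy [-0.0522 -0.0223] z 0.1443 cmd ring [-0.0519 -0.0223] [ 0.575 -0.03   0.145] F [ 0.4 -0.1  1. ] w 0.249
turn [ 0.     -0.      0.1283] shift [-0.7465  1.3305  0.25  ]
```

Call:
move_arm:
  series: "0 0 .05 -.2 .3 .1 -.5;0 0 .1 -.4 .6 .2 -.5;0 0 .128 -.5 .9 .2 -.5;0 0 .128 -.6 1 .2 -.5;0 0 .128 -.6 1 .2 -.5;0 0 .128 -.6 1 .2 -.5;0 0 .128 -.6 1 .2 -.5;0 0 .128 -.6 1 .2 -.5"

```text
time: 2.15
tool_pos: [0.4599, -0.028, 0.1251]
tcp_rot: [-2.487, 1.919, -0.002]
wrist_force: [-0.4, 0.5, 0.2]
width: 0.253
```

```bash
python3 -c "
from h import *
log(0,0,.128,-.6,1,.2); s=st(); go(-.2,.0143,.035)
c=viewer.read_camera('wrist'); cv2.imwrite('pics/w3.png',c['pixels'][:,:,::-1])
print(discs(c,s,'wrist',[(.632,-.041),(.666,-.008),(.653,.040),(.608,.052),(.447,.055),(.471,-.019),(.511,-.119)]))"
```

```text
t 2.15 ring xy [-0.1628  0.0086] z 0.1251 cmd ring [-0.1642  0.009 ] [ 0.4584 -0.028   0.125 ] F [-0.4  0.5  0.2] w 0.253
turn [ 0.     -0.      0.0003] shift [-0.0537  0.3575  0.9   ]
[[        nan         nan  0.        ]
 [        nan         nan  0.        ]
 [        nan         nan  0.        ]
 [        nan         nan  0.        ]
 [ 0.44681636  0.05477788  0.00916591]
 [ 0.47058086 -0.01894151  0.00911913]
 [ 0.5103403  -0.11863069  0.00913765]]
```

View pics/w3.png

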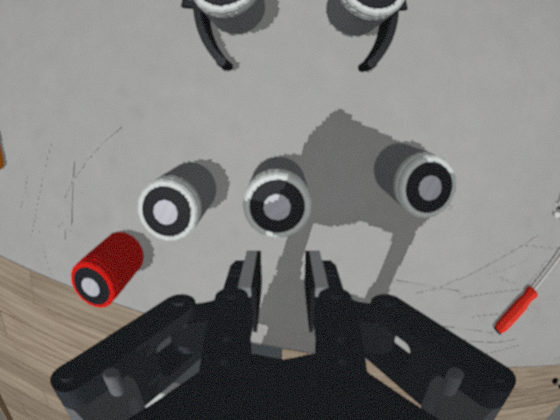

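The wrist view shows the three grey loose cells at about (165,212), (277,205) and (430,187). The red decoy is at (92,287), and the fingers are lined up behind the middle cell. The measured positions match the earlier ones to within 1 mm.

Call:
move_arm:
  series: "0 0 0 -.05 .2 0 -.5;0 0 0 -.05 .36 .1 -.5;0 0 0 -.05 .36 .3 -.5;0 0 0 -.05 .36 .6 -.5;0 0 0 -.05 .36 .9 -.5;0 0 0 -.05 .36 .9 -.5;0 0 0 -.05 .36 .9 -.5;0 0 0 -.05 .36 .9 -.5"

```text
time: 3.0
tool_pos: [0.424, -0.0325, 0.036]
tcp_rot: [-2.486, 1.919, -0.003]
wrist_force: [0.1, 0.4, 0.2]
width: 0.249
```

```bash
python3 -c "
from h import *
log(0,0,0,-.05,.36,.9); s=st()
go(-.183,.0143,.035);go(-.12,.001,.035);go(-.1,-0.00,.035)
snap('side','s4.png')"
```

```text
t 3.0 ring xy [-0.1987  0.0133] z 0.036 cmd ring [-0.2003  0.0139] [ 0.4223 -0.0323  0.035 ] F [0.1 0.4 0.2] w 0.249
turn [ 0.     -0.      0.0003] shift [-0.0036 -0.1725 -0.    ]
turn [ 0.     -0.      0.0003] shift [ 0.1298 -0.8024 -0.    ]
turn [ 0.     -0.      0.0003] shift [ 0.14   -1.0024 -0.    ]
```

View pics/s4.png

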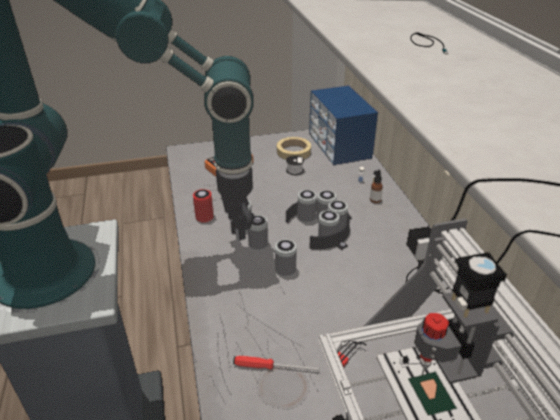

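Call:
move_arm:
  series: "0 0 0 0 -.12 0 -.5;0 0 0 0 -.22 0 -.5;0 0 0 .02 -.34 0 -.5;0 0 0 .05 -.47 0 -.5;0 0 0 .08 -.6 0 -.5;0 0 0 .11 -.72 0 -.5;0 0 0 .14 -.82 0 -.5;0 0 0 .14 -.87 0 -.5"

```text
time: 3.85
tool_pos: [0.5116, -0.0241, 0.0346]
tcp_rot: [-2.486, 1.92, -0.001]
wrist_force: [-2.8, -0.8, 1.8]
width: 0.248
```

```bash
cat >> h.py <<'E'
def wl(fn,guess_r):
    s=bot.read_state(); c=viewer.read_camera('wrist'); cv2.imwrite('pics/'+fn,c['pixels'][:,:,::-1])
    d=discs(c,s,'wrist',[r2w(g) for g in guess_r]); 
    for q in d: print(np.round(w2r(q),4),round(q[2],4))
PK=[(0,-.048),(.0416,-.024),(.0416,.024),(0,.048)]
E
python3 -c "
from h import *
np.set_printoptions(suppress=True)
log(0,0,0,.14,-.87,0); s=st()
wl('w5.png',[(-.08,0)]+PK)"
```

```text
t 3.85 ring xy [-0.1118 -0.0006] z 0.0346 cmd ring [-0.1132 -0.    ] [ 0.51   -0.0239  0.035 ] F [-2.8 -0.8  1.8] w 0.248
[-0.0804  0.0011] 0.009
[-0.0002 -0.0485] 0.0091
[nan nan] 0.0
[nan nan] 0.0
[-0.0002  0.0488] 0.009
```

View pics/w5.png

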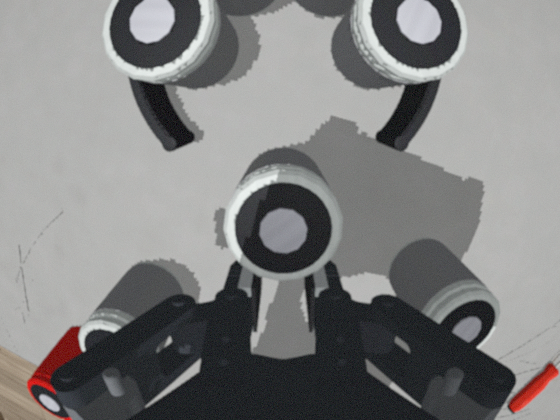

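The cell is seated in the fingers at (283,228), 80 mm in front of the ring centre and on its axis. The mouth is straight ahead, so I'll push it to the centre.

Call:
move_arm:
  series: "0 0 0 .01 -.1 0 -.5;0 0 0 .01 -.2 0 -.5;0 0 0 .01 -.3 0 -.5;0 0 0 .01 -.4 0 -.5;0 0 0 .01 -.5 0 -.5;0 0 0 .01 -.58 0 -.5;0 0 0 .01 -.65 0 -.5;0 0 0 .01 -.7 0 -.5"

```text
time: 4.7
tool_pos: [0.5786, -0.0069, 0.0346]
tcp_rot: [-2.487, 1.92, -0.0]
wrist_force: [-1.9, -0.5, -0.5]
width: 0.249
```

```bash
python3 -c "
from h import *
np.set_printoptions(suppress=True)
log(0,0,0,.01,-.7,0); s=st()
wl('w6.png',[(-.01,0)]+PK)"
```

```text
t 4.7 ring xy [-0.0426 -0.0009] z 0.0346 cmd ring [-0.0432 -0.001 ] [ 0.578  -0.0071  0.035 ] F [-1.9 -0.5 -0.5] w 0.249
[-0.011   0.0008] 0.009
[-0.0003 -0.0483] 0.009
[ 0.0405 -0.024 ] 0.0089
[0.0406 0.0243] 0.0089
[-0.0004  0.0488] 0.009
```

View pics/w6.png

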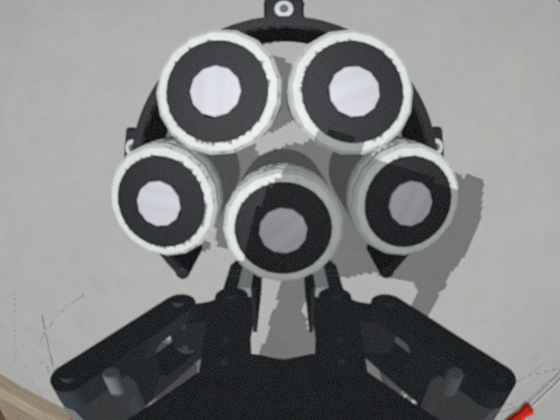

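Call:
move_arm:
  series: "0 0 0 0 -.03 0 -.5;0 0 0 0 -.06 0 -.5;0 0 0 0 -.08 0 -.5;0 0 0 0 -.1 0 -.5;0 0 0 0 -.1 0 -.5;0 0 0 0 -.1 0 -.5;0 0 0 0 -.1 0 -.5;0 0 0 0 -.1 0 -.5"

```text
time: 5.55
tool_pos: [0.5876, -0.0046, 0.0345]
tcp_rot: [-2.486, 1.92, 0.0]
wrist_force: [-0.7, 0.7, -0.6]
width: 0.246
```

```bash
python3 -c "
from h import *
np.set_printoptions(suppress=True)
log(0,0,0,0,-.1,0); s=st()
wl('w7.png',[(0,0)]+PK)
go(-.11,.0,.035)
print('a',w2r((.447,.0546)),'c',w2r((.5105,-.1187)))"
```

```text
t 5.55 ring xy [-0.0333 -0.001 ] z 0.0345 cmd ring [-0.0332 -0.001 ] [ 0.5877 -0.0046  0.035 ] F [-0.7  0.7 -0.6] w 0.246
[-0.0019  0.0007] 0.0089
[-0.0004 -0.0484] 0.0091
[ 0.0406 -0.0241] 0.0089
[0.0405 0.0243] 0.0089
[-0.0005  0.0488] 0.0091
turn [ 0.     -0.      0.0003] shift [-0.0101  0.7676 -0.    ]
a [-0.15444834  0.09179586] c [-0.13668243 -0.09191454]
```

Call:
move_arm:
  series: "0 0 0 0 -.015 0 -.5;0 0 0 0 -.015 0 -.5;0 0 0 0 .2 0 -.5;0 0 0 0 .5 0 -.5;0 0 0 0 .8 0 -.5;0 0 0 0 .8 -.4 -.5;0 0 0 0 .8 -.8 -.5;0 0 0 0 .8 -.9 -.5"

```text
time: 6.4
tool_pos: [0.5141, -0.0252, 0.1299]
tcp_rot: [-2.482, 1.917, -0.013]
wrist_force: [0.9, -0.0, -0.1]
width: 0.252
```

```bash
python3 -c "
from h import *
np.set_printoptions(suppress=True)
log(0,0,0,0,.8,-.9); s=st()
wl('w8.png',[(0,0)]+PK)
go(-.187,.123,.125,-43.7)"
```

```text
t 6.4 ring xy [-0.1096 -0.0024] z 0.1299 cmd ring [-0.1132 -0.001 ] [ 0.5103 -0.0248  0.125 ] F [ 0.9 -0.  -0.1] w 0.252
[-0.0006  0.0008] 0.009
[ 0.0001 -0.0482] 0.0091
[ 0.0362 -0.0241] 0.0069
[0.0363 0.0245] 0.0069
[0.0001 0.0486] 0.0091
turn [-0.     -0.      0.3645] shift [-1.2406  0.7367 -0.    ]
```

View pics/w8.png

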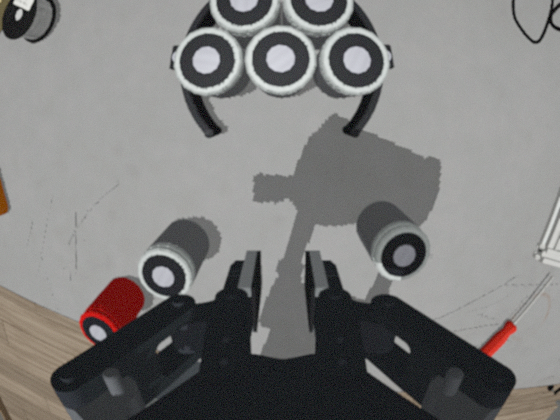

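The middle cell is at the ring centre, pixel (281,58), and five cells are now packed. Next is the left cell.

Call:
move_arm:
  series: "0 0 .06 -.2 .1 0 -.5;0 0 .12 -.4 .2 0 -.5;0 0 .18 -.6 .3 0 -.5;0 0 .24 -.8 .4 0 -.5;0 0 .3 -1 .5 0 -.5;0 0 .36 -1 .6 0 -.5;0 0 .364 -1 .7 0 -.5;0 0 .364 -1 .7 0 -.5"

```text
time: 7.25
tool_pos: [0.4158, 0.054, 0.1236]
tcp_rot: [1.596, -2.704, -0.001]
wrist_force: [0.3, -0.1, 0.4]
width: 0.252
```

```bash
python3 -c "
from h import *
np.set_printoptions(suppress=True)
log(0,0,.364,-1,.7,0); s=st()
wl('w9.png',[(-.154,.092)])
go(-.187,.123,.035,-43.7)"
```

```text
t 7.25 ring xy [-0.1848  0.0991] z 0.1236 cmd ring [-0.1833  0.0989] [0.4173 0.0542 0.125 ] F [ 0.3 -0.1  0.4] w 0.252
[-0.1544  0.0916] 0.009
turn [-0.     -0.      0.0005] shift [-0.1487  0.1927  0.9   ]
```

View pics/w9.png

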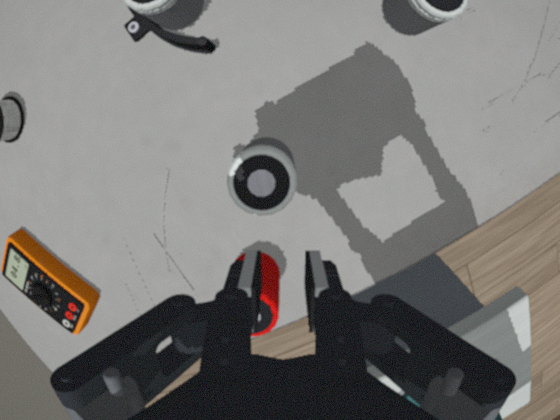

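Call:
move_arm:
  series: "0 0 0 -.1 .1 0 -.5;0 0 0 -.15 .17 .1 -.5;0 0 0 -.15 .17 .4 -.5;0 0 0 -.15 .17 .7 -.5;0 0 0 -.15 .17 .9 -.5;0 0 0 -.15 .17 .9 -.5;0 0 0 -.15 .17 .9 -.5;0 0 0 -.15 .17 .9 -.5"

```text
time: 8.1
tool_pos: [0.411, 0.0757, 0.0356]
tcp_rot: [-1.593, 2.706, -0.001]
wrist_force: [-0.7, 0.2, 0.0]
width: 0.248
```

```bash
python3 -c "
from h import *
np.set_printoptions(suppress=True)
log(0,0,0,-.15,.17,.9); s=st()
# cell to (-.085,.026): tool = cell - .0315*dir
d=np.array([np.cos(np.radians(-43.7)),np.sin(np.radians(-43.7))])
go(*(np.array([-.154,.092])-.0315*d),.035,-43.7)
go(*(np.array([-.088,.027])-.0315*d),.035,-43.7)
snap('side','s9.png')"
```

```text
t 8.1 ring xy [-0.184   0.1213] z 0.0356 cmd ring [-0.1853  0.1215] [0.4097 0.0756 0.035 ] F [-0.7  0.2  0. ] w 0.248
turn [-0.     -0.      0.0005] shift [-0.0024 -0.115  -0.    ]
turn [-0.     -0.      0.0005] shift [ 0.0125 -1.0412 -0.    ]
```

View pics/s9.png

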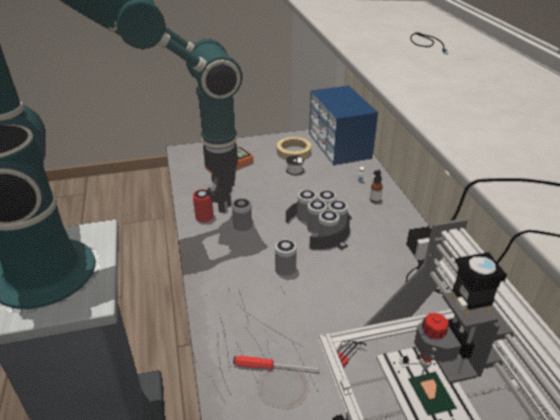

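Call:
move_arm:
  series: "0 0 0 0 -.12 0 -.5;0 0 0 0 -.26 0 -.5;0 0 0 0 -.41 0 -.5;0 0 0 0 -.56 0 -.5;0 0 0 .01 -.71 0 -.5;0 0 0 .01 -.86 0 -.5;0 0 0 .01 -.96 0 -.5;0 0 0 .01 -1 0 -.5"

```text
time: 8.95
tool_pos: [0.498, 0.0255, 0.0346]
tcp_rot: [-1.592, 2.708, -0.0]
wrist_force: [-1.9, 0.8, 0.8]
width: 0.25
```

```bash
python3 -c "
from h import *
np.set_printoptions(suppress=True)
log(0,0,0,.01,-1,0); s=st()
wl('w10.png',[(-.09,.03)])
go(-.135,.027,.035,0)"
```

```text
t 8.95 ring xy [-0.1125  0.0508] z 0.0346 cmd ring [-0.1136  0.0518] [0.4966 0.0262 0.035 ] F [-1.9  0.8  0.8] w 0.25
[-0.0897  0.0311] 0.009
turn [-0.     -0.     -0.3637] shift [ 0.3272 -0.0161 -0.    ]
```

View pics/w10.png

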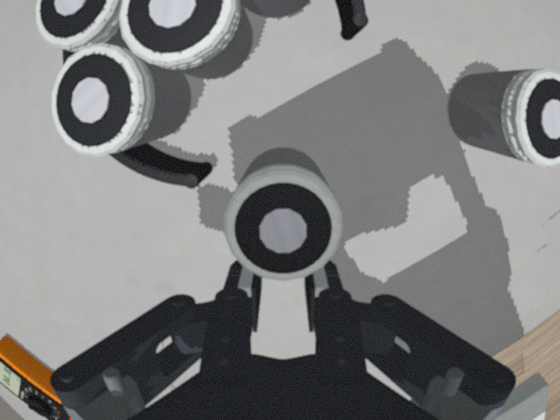

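```bash
python3 -c "
from h import *
go(-.14,.030,.035,0)"
```

```text
turn [-0.     -0.     -0.3637] shift [ 0.34    0.0408 -0.    ]
```

Call:
move_arm:
  series: "0 0 0 0 .2 0 -.5;0 0 -.06 .08 .22 0 -.5;0 0 -.12 .16 .2 0 -.5;0 0 -.18 .24 .16 0 -.5;0 0 -.24 .3 .12 0 -.5;0 0 -.3 .34 .06 0 -.5;0 0 -.364 .34 .04 0 -.5;0 0 -.364 .34 .04 0 -.5"

```text
time: 9.8
tool_pos: [0.4769, -0.0018, 0.0347]
tcp_rot: [-2.486, 1.92, -0.001]
wrist_force: [0.7, -0.1, 0.1]
width: 0.247
```

```bash
python3 -c "
from h import *
np.set_printoptions(suppress=True)
log(0,0,-.364,.34,.04,0); s=st()
wl('w11.png',[(-.09,.031),(0,0)]+PK)
go(-.0735,.0245,.035,0)"
```

```text
t 9.8 ring xy [-0.1398  0.0297] z 0.0347 cmd ring [-0.1399  0.0299] [ 0.4766 -0.0016  0.035 ] F [ 0.7 -0.1  0.1] w 0.247
[-0.089   0.0315] 0.0089
[nan nan] 0.0
[nan nan] 0.0
[nan nan] 0.0
[nan nan] 0.0
[nan nan] 0.0
turn [ 0.     -0.      0.0003] shift [ 0.0549 -0.6644 -0.    ]
```

View pics/w11.png

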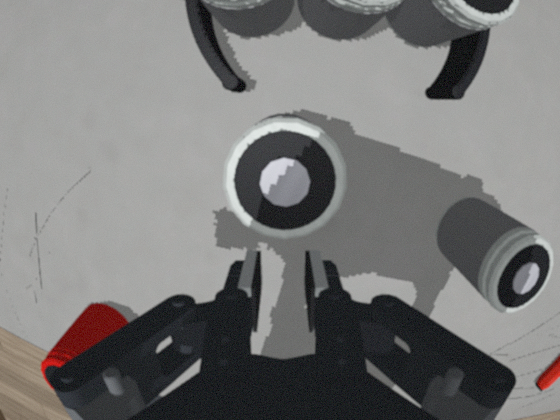

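Call:
move_arm:
  series: "0 0 0 -.01 -.1 0 -.5;0 0 0 -.01 -.18 0 -.5;0 0 0 0 -.24 0 -.5;0 0 0 .02 -.31 0 -.5;0 0 0 .04 -.38 0 -.5;0 0 0 .06 -.45 0 -.5;0 0 0 .06 -.5 0 -.5;0 0 0 .06 -.52 0 -.5"

```text
time: 10.65
tool_pos: [0.5292, 0.0057, 0.0346]
tcp_rot: [-2.486, 1.92, -0.0]
wrist_force: [-1.5, -0.8, 0.9]
width: 0.25
```

```bash
python3 -c "
from h import *
np.set_printoptions(suppress=True)
log(0,0,0,.06,-.52,0); s=st()
wl('w12.png',[(-.056,.025),(0,0)]+PK)
go(-.0735,.0245,.035,0)"
```

```text
t 10.65 ring xy [-0.0872  0.0238] z 0.0346 cmd ring [-0.0879  0.024 ] [0.5285 0.0057 0.035 ] F [-1.5 -0.8  0.9] w 0.25
[-0.0559  0.0255] 0.009
[-0.0008  0.0006] 0.009
[-0.0001 -0.0487] 0.0091
[nan nan] 0.0
[nan nan] 0.0
[-0.0001  0.0485] 0.0089
turn [ 0.     -0.      0.0003] shift [-0.0051 -0.1444 -0.    ]
```

View pics/w12.png

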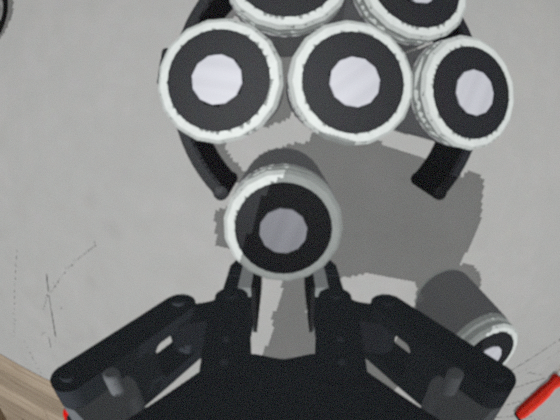

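Call:
move_arm:
  series: "0 0 0 0 -.04 0 -.5;0 0 0 0 -.08 0 -.5;0 0 0 0 -.11 0 -.5;0 0 0 0 -.13 0 -.5;0 0 0 0 -.15 0 -.5;0 0 0 0 -.15 0 -.5;0 0 0 0 -.15 0 -.5;0 0 0 0 -.15 0 -.5"

```text
time: 11.5
tool_pos: [0.5429, 0.0096, 0.0345]
tcp_rot: [-2.486, 1.92, -0.0]
wrist_force: [-0.7, 0.1, -0.2]
width: 0.253
```

```bash
python3 -c "
from h import *
np.set_printoptions(suppress=True)
log(0,0,0,0,-.15,0); s=st()
wl('w13.png',[(-.0416,.025),(0,0)]+PK)"
```

```text
t 11.5 ring xy [-0.073  0.024] z 0.0345 cmd ring [-0.0729  0.024 ] [0.543  0.0095 0.035 ] F [-0.7  0.1 -0.2] w 0.253
[-0.0416  0.0258] 0.0089
[-0.0007  0.0005] 0.0089
[-0.0002 -0.0487] 0.0091
[ 0.0398 -0.0244] 0.0089
[0.0376 0.0241] 0.0077
[-0.0002  0.0485] 0.0089
```

View pics/w13.png

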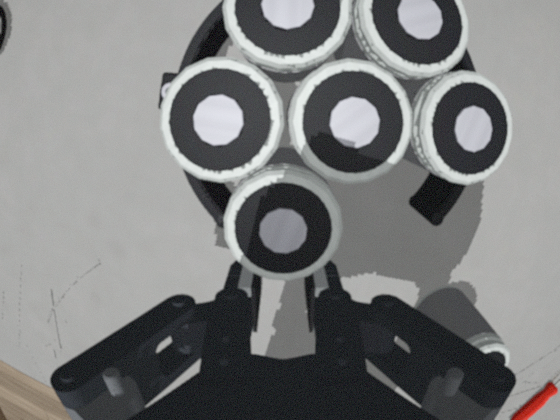

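Call:
move_arm:
  series: "0 0 0 0 .15 0 -.5;0 0 0 0 .4 0 -.5;0 0 0 0 .5 -.2 -.5;0 0 0 0 .5 -.5 -.5;0 0 0 .2 .5 -.8 -.5;0 0 0 .5 .5 -.9 -.5;0 0 0 .8 .5 -.9 -.5;0 0 0 .8 .5 -.9 -.5"

```text
time: 12.35
tool_pos: [0.517, -0.0834, 0.1263]
tcp_rot: [-2.483, 1.923, -0.007]
wrist_force: [1.2, 1.1, -0.5]
width: 0.249
```

```bash
python3 -c "
from h import *
np.set_printoptions(suppress=True)
log(0,0,0,.8,.5,-.9); s=st()
wl('w14.png',[(-.137,-.092),(-.0416,.025),(0,0)]+PK)
go(-.164,-.128,.125,53)"
```

```text
t 12.35 ring xy [-0.1215 -0.0594] z 0.1263 cmd ring [-0.1229 -0.056 ] [ 0.5148 -0.0805  0.125 ] F [ 1.2  1.1 -0.5] w 0.249
[-0.144  -0.0879] 0.012
[-0.0413  0.0262] 0.0091
[-0.0005  0.001 ] 0.0091
[ 0.0002 -0.048 ] 0.0091
[nan nan] 0.0
[nan nan] 0.0
[0.0003 0.0489] 0.0092
turn [ 0.     -0.     -0.4413] shift [0.7193 0.4117 0.    ]
```

View pics/w14.png

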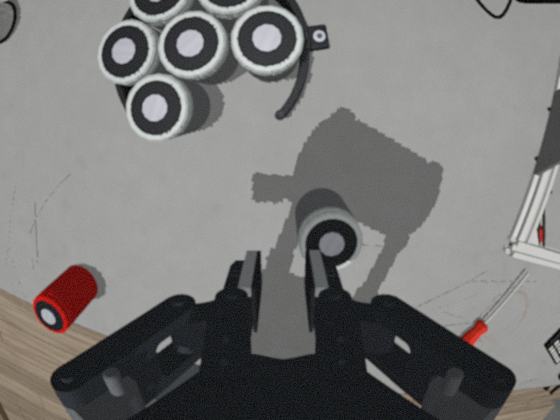

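The left cell holds its slot at pixel (158,107). The last cell is partly hidden by the finger at (333,240), so that disc reading can't be trusted. I'll move behind it.

Call:
move_arm:
  series: "0 0 -.06 .1 .05 0 -.5;0 0 -.13 .2 .1 0 -.5;0 0 -.2 .35 .2 0 -.5;0 0 -.27 .5 .3 0 -.5;0 0 -.34 .6 .4 0 -.5;0 0 -.41 .72 .41 0 -.5;0 0 -.441 .72 .41 0 -.5;0 0 -.441 .72 .41 0 -.5"

```text
time: 13.2
tool_pos: [0.493, -0.1598, 0.1241]
tcp_rot: [-3.081, 0.611, 0.001]
wrist_force: [-0.2, -0.0, 0.4]
width: 0.252
```

```bash
python3 -c "
from h import *
np.set_printoptions(suppress=True)
log(0,0,-.441,.72,.41,0); s=st()
wl('w15.png',[(-.137,-.092)])
go(-.164,-.128,.035,53)"
```

```text
t 13.2 ring xy [-0.164  -0.1273] z 0.1241 cmd ring [-0.1638 -0.1281] [ 0.4933 -0.1605  0.125 ] F [-0.2 -0.   0.4] w 0.252
[-0.1367 -0.0915] 0.009
turn [ 0.     -0.     -0.0003] shift [-0.0018  0.0004  0.9   ]
```

View pics/w15.png

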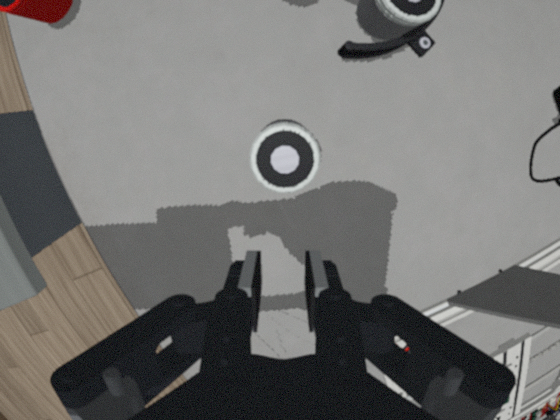

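Call:
move_arm:
  series: "0 0 0 0 0 .3 -.5;0 0 0 0 0 .6 -.5;0 0 0 0 0 .9 -.5;0 0 0 0 0 .9 -.5;0 0 0 0 -.12 .9 -.5;0 0 0 0 -.26 .9 -.5;0 0 0 0 -.38 .9 -.5;0 0 0 0 -.48 .9 -.5"

```text
time: 14.05
tool_pos: [0.5136, -0.1151, 0.0363]
tcp_rot: [3.082, -0.61, 0.005]
wrist_force: [0.3, -1.4, 0.7]
width: 0.248
```

Call:
move_arm:
  series: "0 0 0 0 -.1 0 -.5;0 0 0 0 -.2 0 -.5;0 0 0 0 -.3 0 -.5;0 0 0 0 -.38 0 -.5;0 0 0 0 -.43 0 -.5;0 0 0 0 -.45 0 -.5;0 0 0 0 -.45 0 -.5;0 0 0 0 -.45 0 -.5"

```text
time: 14.85
tool_pos: [0.5288, -0.0746, 0.0345]
tcp_rot: [-3.081, 0.612, 0.0]
wrist_force: [0.3, -0.8, -0.2]
width: 0.252
```

```bash
python3 -c "
from h import *
np.set_printoptions(suppress=True)
log(0,0,0,0,-.48,.9);log(0,0,0,0,-.45,0); s=st()
wl('w16.png',[(-.088,-.027),(-.0416,.025),(0,-.048)])
go(-.14,-.028,.035,0)"
```

```text
t 14.85 ring xy [-0.1079 -0.0538] z 0.0345 cmd ring [-0.1078 -0.0538] [ 0.5288 -0.0746  0.035 ] F [ 0.3 -0.8 -0.2] w 0.252
[-0.0887 -0.0271] 0.009
[-0.0413  0.0258] 0.009
[ 0.0005 -0.0487] 0.0091
turn [ 0.     -0.      0.4413] shift [-0.4126 -0.0123 -0.    ]
```

View pics/w16.png

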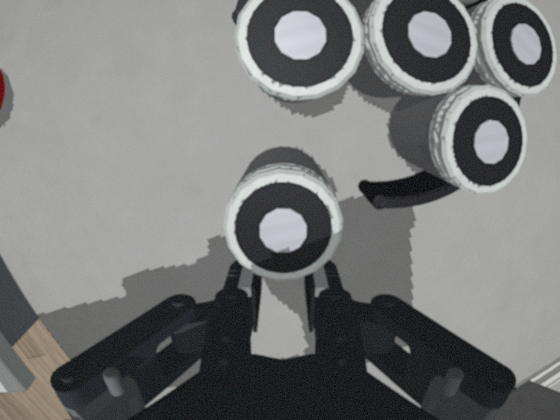

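Call:
move_arm:
  series: "0 0 0 0 .2 0 -.5;0 0 .06 -.08 .22 0 -.5;0 0 .13 -.16 .2 0 -.5;0 0 .2 -.24 .16 0 -.5;0 0 .27 -.34 .12 0 -.5;0 0 .34 -.41 .04 0 -.5;0 0 .41 -.41 -.01 0 -.5;0 0 .441 -.41 -.01 0 -.5"

```text
time: 15.7
tool_pos: [0.4912, -0.0576, 0.0346]
tcp_rot: [-2.482, 1.926, 0.0]
wrist_force: [0.2, 0.2, -0.7]
width: 0.251
```

```bash
python3 -c "
from h import *
np.set_printoptions(suppress=True)
log(0,0,.441,-.41,-.01,0); s=st()
wl('w17.png',[(-.088,-.027),(-.0416,.025),(0,-.048)])
go(-.0735,-.0245,.035,0)"
```

```text
t 15.7 ring xy [-0.14  -0.028] z 0.0346 cmd ring [-0.1399 -0.0283] [ 0.4913 -0.058   0.035 ] F [ 0.2  0.2 -0.7] w 0.251
[-0.0881 -0.0262] 0.0089
[-0.0413  0.0262] 0.009
[-0.0253 -0.0527] 0.0135
turn [ 0.     -0.      0.0003] shift [-0.0379 -0.6644 -0.    ]
```

View pics/w17.png

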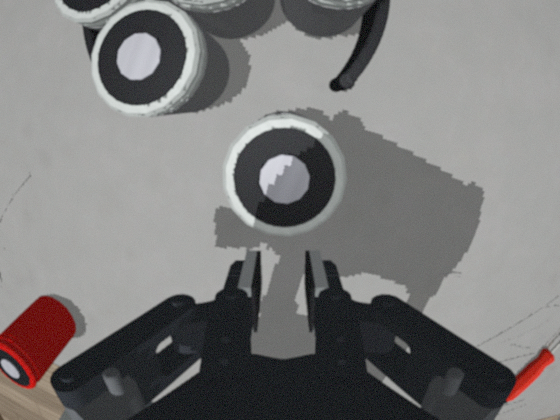

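Call:
move_arm:
  series: "0 0 0 0 -.1 0 -.5;0 0 0 0 -.18 0 -.5;0 0 0 0 -.24 0 -.5;0 0 0 -.01 -.31 0 -.5;0 0 0 -.02 -.38 0 -.5;0 0 0 -.02 -.45 0 -.5;0 0 0 -.02 -.5 0 -.5;0 0 0 -.02 -.52 0 -.5"

```text
time: 16.55
tool_pos: [0.5418, -0.0427, 0.0346]
tcp_rot: [-2.487, 1.92, -0.0]
wrist_force: [-2.0, -0.3, 0.6]
width: 0.25
```

```bash
python3 -c "
from h import *
np.set_printoptions(suppress=True)
log(0,0,0,-.02,-.52,0); s=st()
wl('w18.png',[(-.056,-.025),(-.0416,.025),(0,0)]+PK)"
```

```text
t 16.55 ring xy [-0.0873 -0.0263] z 0.0346 cmd ring [-0.0879 -0.0263] [ 0.5411 -0.0429  0.035 ] F [-2.  -0.3  0.6] w 0.25
[-0.0559 -0.0245] 0.009
[-0.0417  0.0262] 0.009
[-0.0007  0.0009] 0.0089
[-0.     -0.0482] 0.009
[nan nan] 0.0
[nan nan] 0.0
[0.    0.049] 0.0091
```

View pics/w18.png

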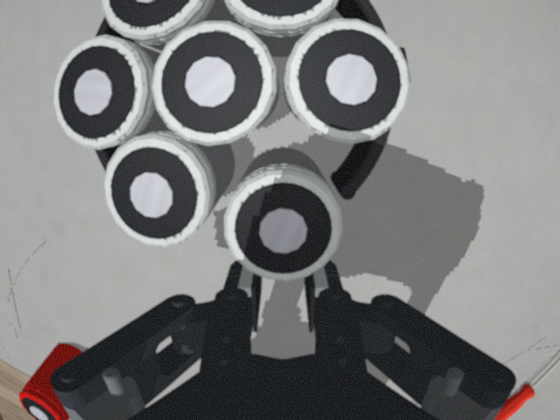

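The right cell is lined up with its slot and clears its neighbours and the wall end at (340,195). I'll finish the push.

Call:
move_arm:
  series: "0 0 0 0 -.04 0 -.5;0 0 0 0 -.08 0 -.5;0 0 0 0 -.11 0 -.5;0 0 0 0 -.13 0 -.5;0 0 0 0 -.15 0 -.5;0 0 0 0 -.15 0 -.5;0 0 0 0 -.15 0 -.5;0 0 0 0 -.15 0 -.5"

```text
time: 17.4
tool_pos: [0.5556, -0.0391, 0.0345]
tcp_rot: [-2.486, 1.92, 0.0]
wrist_force: [-0.1, -0.4, -0.5]
width: 0.249
```

```bash
python3 -c "
from h import *
np.set_printoptions(suppress=True)
log(0,0,0,0,-.15,0); s=st()
wl('w19.png',[(-.0416,-.025),(-.0416,.025),(0,0)]+PK)"
```

```text
t 17.4 ring xy [-0.073  -0.0263] z 0.0345 cmd ring [-0.0729 -0.0263] [ 0.5556 -0.0391  0.035 ] F [-0.1 -0.4 -0.5] w 0.249
[-0.0416 -0.0245] 0.009
[-0.0418  0.0263] 0.0091
[-0.0008  0.0009] 0.0089
[ 0.0006 -0.0483] 0.0087
[ 0.0376 -0.0238] 0.0077
[0.0399 0.0247] 0.0088
[-0.0001  0.049 ] 0.0091
```

View pics/w19.png

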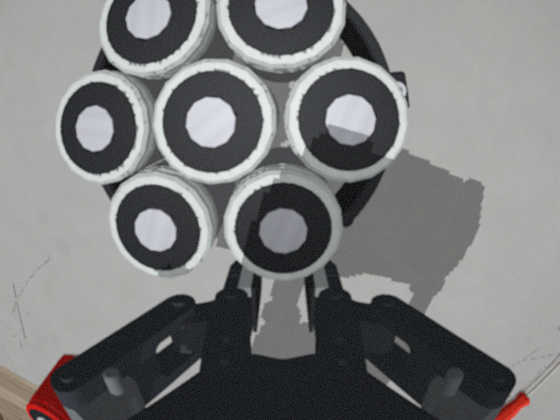

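All seven cells are inside. The left one measures 49.4 mm from the centre, at the loose end of the range, so I'll nudge both front cells in by 1–2 mm.

Call:
move_arm:
  series: "0 0 0 0 -.01 0 -.5;0 0 0 0 -.015 0 -.5;0 0 0 0 -.015 0 -.5;0 0 0 0 .2 0 -.5;0 0 0 -.1 .4 0 -.5;0 0 0 -.3 .4 0 -.5;0 0 0 -.49 .4 0 -.5;0 0 0 -.49 .4 0 -.5"

```text
time: 18.25
tool_pos: [0.5041, -0.0004, 0.0347]
tcp_rot: [-2.487, 1.918, 0.0]
wrist_force: [-0.1, 0.5, 0.7]
width: 0.25
```

Call:
move_arm:
  series: "0 0 0 0 -.15 0 -.5;0 0 0 0 -.28 0 -.5;0 0 0 0 -.35 0 -.5;0 0 0 0 -.39 0 -.5;0 0 0 .005 -.405 0 -.5;0 0 0 .01 -.415 0 -.5;0 0 0 .015 -.42 0 -.5;0 0 0 .015 -.42 0 -.5"

```text
time: 19.05
tool_pos: [0.5444, 0.0073, 0.0341]
tcp_rot: [2.485, -1.92, -0.003]
wrist_force: [-2.9, 0.6, 1.5]
width: 0.25
```

```bash
python3 -c "
from h import *
np.set_printoptions(suppress=True)
log(0,0,0,-.49,.4,0); log(0,0,0,.015,-.42,0); s=st()
wl('w20.png',[(-.0416,-.025),(-.0416,.025),(0,0)]+PK)"
```

```text
t 19.05 ring xy [-0.0721  0.0215] z 0.0341 cmd ring [-0.071   0.0212] [0.5456 0.0073 0.035 ] F [-2.9  0.6  1.5] w 0.25
[-0.0406 -0.0249] 0.0091
[-0.04    0.0251] 0.0089
[-0.0002  0.0004] 0.0087
[-0.0002 -0.0487] 0.0091
[ 0.0399 -0.0244] 0.0089
[0.038  0.0242] 0.0079
[-0.0001  0.0485] 0.0089
```

View pics/w20.png

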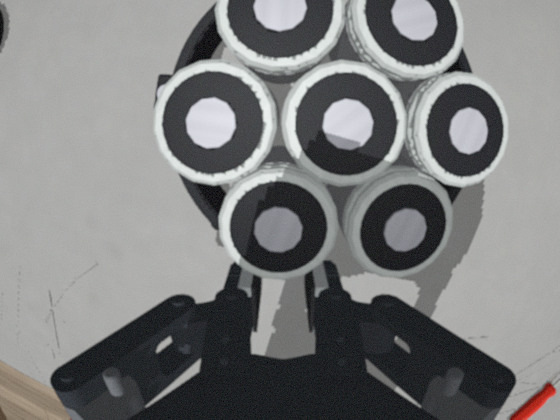

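Call:
move_arm:
  series: "0 0 0 0 .1 0 -.5;0 0 0 0 .3 0 -.5;0 0 0 0 .6 0 -.5;0 0 0 0 .7 -.3 -.5;0 0 0 0 .7 -.7 -.5;0 0 0 0 .7 -1 -.5;0 0 0 0 .7 -1 -.5;0 0 0 0 .7 -1 -.5"

```text
time: 19.9
tool_pos: [0.4787, -0.0107, 0.1358]
tcp_rot: [-2.485, 1.919, -0.005]
wrist_force: [0.1, 0.6, -0.2]
width: 0.248
```

Run:
```python
from h import *
np.set_printoptions(suppress=True)
log(0,0,0,0,.7,-1); s=st()
G=[(-.0406,-.0249),(-.0406,.0249),(0,0)]+PK
wl('w21.png',G)
for n in ['side','scene']:
    c=snap(n,n+'9.png'); print(n)
    for q in discs(c,s,n,[r2w(g) for g in G]): r=w2r(q); print(np.round(r,4),np.round(np.hypot(*r),4))
```

```text
t 19.9 ring xy [-0.1402  0.0206] z 0.1358 cmd ring [-0.141   0.0212] [ 0.4778 -0.0104  0.135 ] F [ 0.1  0.6 -0.2] w 0.248
[-0.0402 -0.0247] 0.0091
[-0.0397  0.0251] 0.009
[-0.0005  0.0006] 0.0093
[ 0.0002 -0.0483] 0.0092
[ 0.0127 -0.035 ] 0.0092
[0.0108 0.0114] 0.007
[0.0002 0.0484] 0.0092
side
[-0.0396 -0.0246] 0.0467
[-0.0391  0.0252] 0.0465
[-0.      0.0009] 0.0009
[ 0.0008 -0.048 ] 0.048
[ 0.0417 -0.0238] 0.048
[0.0414 0.0243] 0.048
[0.0006 0.0489] 0.0489
scene
[-0.039 -0.027] 0.0475
[-0.0385  0.0227] 0.0447
[ 0.0009 -0.0015] 0.0017
[ 0.0015 -0.0503] 0.0503
[ 0.0421 -0.0263] 0.0497
[0.0422 0.022 ] 0.0476
[0.0026 0.0692] 0.0693
```

View pics/w21.png

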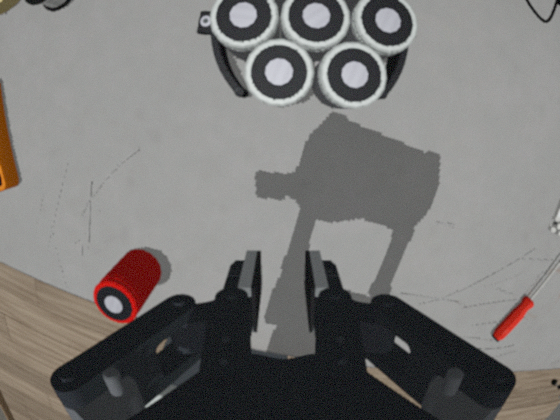

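View pics/side9.png

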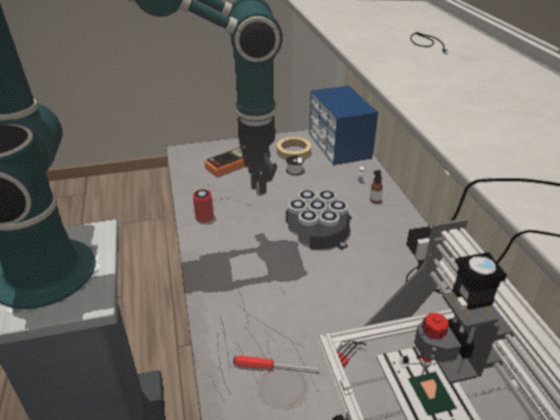

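The side view shows all seven cells standing as a honeycomb at about (320,207). The multimeter, screwdriver, spool and red cell are where they were, and the arm is clear, so I'll hand the job in.

```bash
python3 -c "
from workcell import bot
print(bot.finish_job())"
```

```text
the job is handed in; nothing more can be done
None
```

All seven cells now stand upright in the ring as a honeycomb, and the job was handed in at about 20 s. I pushed the middle loose cell to the centre, then the left and right ones into the two front slots. The fingers stayed low behind each cell, so nothing was gripped or lifted.

**Final check, side camera:** the centre cell was about 1 mm off the ring centre, and the other six were 46.5 to 48.9 mm from it. Their outer edges reach at most about 72 mm, well inside the 78 mm outer edge. The multimeter, screwdriver, spool and red cell look unmoved by eye in the final pictures. The largest wrist force I saw at the end of a move was about 3.5 N.

**Readings that disagreed:**
- **Scene camera:** it reads about 2 mm off to one side, as it did before I moved anything. Its disc search also failed on one cell that hadn't been moved (69 mm instead of about 48 mm).
- **Wrist camera:** in its last picture the two rear cells were out of view, so its numbers for them are invalid. It agreed with the side camera to within 1 mm on the other five.

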